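# Dry layout of a power supply on its base plate

### The arm

A 7-joint arm with a two-finger parallel gripper is mounted at the origin on a cart in front of the work surface, level with it; the furniture and walls round the work are solid. World frame = base frame: x ahead of the robot, y to its left, z up, the work surface at z = 0. Lengths are in m, angles in rad, forces in N, time in s.
With the tool pointing down it reaches from about 0.425 to 0.875 m from the base axis. Payload 4.7 kg.
Tool frame: the origin (TCP) lies on the centre line of the jaws, within the pads' length; the fingertips stand 8 mm ahead of it and the grasp point (between the pads) lies 11 mm behind it; z points along the fingers, y is the line along which they close (so a half turn about z gives the same grasp; the last joint's range is limited). The gripper opens to 87 mm and grips with 3 to 60 N. Pads are 19 mm wide; open, the fingers measure 117 mm over their backs; the gripper's body (75 mm by 190 mm) begins 51 mm behind the grasp point.
Start: joints at [-1.264, 0.321, -0.07, 1.45, 0.023, 1.371, -0.057], TCP at [0.188, 0.622, 0.231] pointing down, gripper open.
Joint ranges: [-2.86, 2.86], [-0.3, 2.09], [-1.38, 1.24], [0.06, 2.45], [-1.56, 4.7], [0.09, 2.05], [-2.69, 2.69]. Speed limits (rad/s): [2.57, 2.57, 3.14, 3.14, 3.14, 3.14, 3.14].

### API

Orientations are given as a unit quaternion [x, y, z, w].
In Python, from plant import bot gives the robot as it stands. The module is installed in compiled form; this text tells all that it offers.
- The arm moves only by the shell command python3 -m creep 'ROWS' [FORCE]. ROWS is a JSON object of lists of equal length, an entry for each row: "claw": the opening, from -1 (shut) to 1 (fully open); "linear": the shift along the tool's x, y, z in mm, a list of three; "twist": the turn, a rotation vector about the tool's x, y, z in rad, a list of three. A call has 1 to 20 rows; each row shifts and turns the commanded pose from where the row before left it, along the tool's axes as they then stand; what a row does not reach is not made up. A row lasts 1/12 s, in which the tool goes at most 41.7 mm and 7.16 degrees, less where a joint would pass 70% of its speed; a pose out of reach is approached as far as the arm can. A call is refused whole if a number of a shift passes 41.7 or a number of a turn 0.125, either way. A call with a gripper value outside its range is refused whole. The fingers move at their own pace and stop on an object; FORCE is the grip in N (left out, the last holds). Time passes only in rows, so rows that do not move let the fingers close. It gives the time, the measured TCP pose, the force, the opening and the grip force at its end, in the units of the state.
- bot.get_state(): the state, without advancing time (a new reading comes with each control period).
- bot.get_image(name): name is "scene" or "top" or "wrist"; returns (picture, depth): 480x640x3 uint8, red, green, blue; 480x640 float32, m along the optical axis (not along the pixel's ray), 0 where there is no reading.
- bot.calibration(name): a dict with "K" (3x3 intrinsics, pixels), "k1" (the pictures are not rectified: a ray, as slopes to the right and down, at radius r is drawn at 1 + k1 r^2 times it, then the intrinsics apply), "rvec" (rotation vector, rad) and "tvec" (3), from world to camera coordinates, as OpenCV has them. Camera axes: x right, y down, z forward; pixel columns grow to the right and rows downward; lengths in m; the calibration is good to about 2 mm. A picture is of the moment at which its call begins: read the wrist's pose just before it. calibration takes no time and is no camera call; for the wrist camera it gives the pose at the moment of the call.
- bot.hand_in(): hands the job in; it is judged then, once.
The state is a dict: "clock": time; "joint_positions": joint angles; "qd": joint speeds; "tau": joint torques, N m; "eef_pos": TCP position; "orientation": TCP orientation; "force": force on the tool from outside, world axes, zero at the start; "moment": the same for the moment, N m; "width": opening from 0.0 (shut) to 1.0 (fully open); "finger_force": force on a finger pad.
Only numpy, scipy, OpenCV 4.12 (cv2) and the standard library are available. Lean on these libraries where they do the work, as an engineer would, in place of code of your own. Each camera call takes 0.05 s, during which the arm holds its last target. There are 200 camera calls.

### The job

Lay out the power supply on its base plate before drilling: the transformer in the outline next to the mains inlet, the terminal block in the outline next to the two output posts, the flat power module in the middle outline between them, and the finned heatsink on top of the power module. Centre each part in its outline (the heatsink on the module), upright, with its longer side running squarely across the plate, front to back, and let go of everything.

Things in the scene. Friction and masses are not known exactly. Their poses are not given: they have to be found in the camera images.
- plate: Bare aluminium base plate fixed to the bench, 100 x 310 x 4 mm (x, y, z). Origin: centre of its underside; x across it away from the robot, y along it to the left, z up; its top is 4 mm above the bench. Three equal outlines are scribed on it (flat lines), each 66 mm (x) by 46 mm (y), centred at x = 0 and y = +70, 0, -70 mm. Inlet and posts stand at its two ends, either way round.
- inlet: Mains inlet: black upright plastic socket fixed on the plate, 38 x 34 x 38 mm, a small recess with three pins facing the front edge; at plate x = 0, y = +130 or -130 mm. Origin: centre of its underside, on the plate; axes parallel to the plate's. The centre of the outline next to it is 60 mm from it, towards the plate's middle.
- outlet: Output posts: low grey block 50 x 26 x 10 mm fixed on the plate, with two upright round black posts with brass tips (top 36 mm above the plate), at the other end from the inlet (plate x = 0, y = -130 or +130 mm). Origin: centre of its underside, on the plate; axes parallel to the plate's. The centre of the outline next to it is 60 mm from it, towards the plate's middle.
- transformer: Dark iron transformer core with yellow winding, loose, 30 x 42 x 36 mm (x, y, z), about 0.12 kg; origin: centre of its underside, y along the longer side, z up. It stands on a core 16 mm thick (x); the winding sticks out to 30 mm in x between z = 7 and 29 mm, over the middle 26 mm of y. Grasp across the winding. Starts 4 mm above the bench, on a flat mat or in the card tray (walls 33 mm high).
- power_module: Power module: flat black brick with a bare metal top, loose, 37 x 58 x 13 mm (x, y, z), about 0.07 kg; origin: centre of its underside, y along the longer side, z up. Starts as the transformer does. Grasp across its 37 mm (x) sides.
- heatsink: Finned metal heatsink, loose, 30 x 45 x 23 mm (x, y, z), about 0.045 kg: a 4 mm flat base with eight thin upright fins that run along x; origin: centre of its underside, y along the longer side, z up. Grasp across its 30 mm (x) ends of the fins. Starts as the transformer does; goes flat on the power module, fins up.
- terminal_block: Green screw terminal block, loose, 22 x 36 x 17 mm (x, y, z), about 0.02 kg, four screw heads on top; origin: centre of its underside, y along the longer side, z up. Starts as the transformer does. Grasp across its 22 mm (x) sides.
Mind the look-alikes: they are no part of the job. Leave any red look-alike of the heatsink alone.

How it is judged:
At the end, for the whole second after the job is handed in: Transformer by the inlet, terminal block by the output posts, module in the middle: each in its outline within 12 mm both ways, resting on the plate (3 mm), longer side across it (0.25 rad). Heatsink on the module within 8 mm, parallel (0.25 rad). All upright (0.1 rad), at rest, released (x of transformer in the frame of plate between -0.012 and 0.012 m and z of transformer in the frame of plate between 0.001 and 0.007 m and (y of transformer in the frame of inlet between 0.048 and 0.072 m or y of transformer in the frame of inlet between -0.072 and -0.048 m) and x of terminal_block in the frame of plate between -0.012 and 0.012 m and z of terminal_block in the frame of plate between 0.001 and 0.007 m and (y of terminal_block in the frame of outlet between 0.048 and 0.072 m or y of terminal_block in the frame of outlet between -0.072 and -0.048 m) and x of power_module in the frame of plate between -0.012 and 0.012 m and z of power_module in the frame of plate between 0.001 and 0.007 m and y of power_module in the frame of plate between -0.012 and 0.012 m and x of heatsink in the frame of power_module between -0.008 and 0.008 m and y of heatsink in the frame of power_module between -0.008 and 0.008 m and z of heatsink in the frame of power_module between 0.01 and 0.016 m and angle between the y axis of heatsink and the y axis of power_module, either way round below 0.25 rad and angle between the y axis of each of transformer, power_module, terminal_block and the x axis of plate, either way round below 0.25 rad and angle between each of transformer, power_module, heatsink, terminal_block's own z axis and vertical below 0.1 rad and linear speed of each of transformer, power_module, heatsink, terminal_block below 0.02 m/s and angular speed of each of transformer, power_module, heatsink, terminal_block below 0.2 rad/s); the robot touches nothing.
It also fails if it takes over 96 s, if anything falls off the work surface, if the arm or the gripper's body presses on something with over 40 N, if the wrist force passes 120 N, or if a joint passes its speed limit or range.

## Working session

There is one attempt and no reset: what is moved stays moved. The work goes in short steps, Python scripts to look and compute and a shell command to move; the robot and the scene stay as the last step left them, time stands still between calls to the robot, and variables do not carry over. Pictures are saved under pics/ and viewed, at most 14 in all, crops included, and the job is handed in when it is done.

```bash
mkdir -p pics
cat > h.py <<'E'
import numpy as np, cv2
from plant import bot
from scipy.spatial.transform import Rotation as R
def snap(n,fn):
    c=bot.calibration(n); im,d=bot.get_image(n)
    cv2.imwrite(f'pics/{fn}.png',im[:,:,::-1]); np.savez(f'pics/{fn}.npz',im=im,d=d,**{k:np.array(v) for k,v in c.items()})
def world(fn,pts,z=None):
    f=np.load(f'pics/{fn}.npz'); K=f['K']; d=f['d']; M=cv2.Rodrigues(f['rvec'])[0]; t=f['tvec'].ravel()
    o=[]
    for u,v in pts:
        n=cv2.undistortPoints(np.array([[[u,v]]],float),K,np.array([float(f['k1']),0,0,0]))[0,0]
        r=np.array([n[0],n[1],1]); c=-M.T@t; w=M.T@r
        s=(z-c[2])/w[2] if z is not None else float(d[int(round(v)),int(round(u))])
        o.append(c+s*w)
    return np.array(o)
E
python3 - <<'E'
from h import *
snap('top','top0'); snap('scene','sc0')
s=bot.get_state(); print(s['eef_pos'],s['orientation'],s['width'],s['clock'])
print(R.from_quat(s['orientation']).as_matrix().round(3))
E
```

```text
[0.18754726 0.62187207 0.22958179] [ 1.45879568e-01  9.89302006e-01 -8.29811936e-04 -6.58479608e-05] 1.0000734121878212 0.1
[[-0.957  0.289 -0.   ]
 [ 0.289  0.957 -0.002]
 [-0.    -0.002 -1.   ]]
```

View pics/top0.png

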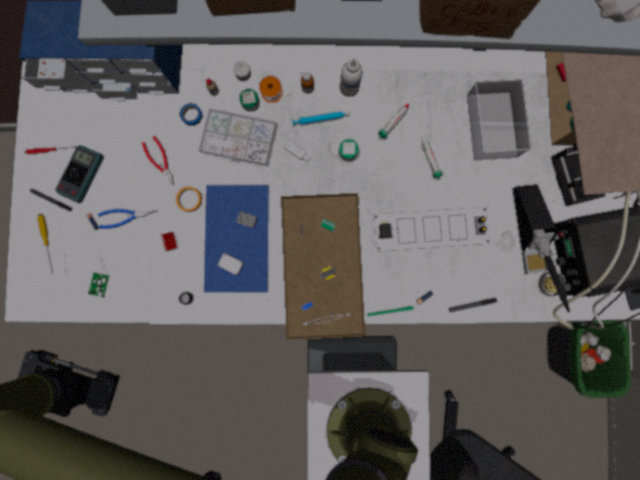

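View pics/sc0.png

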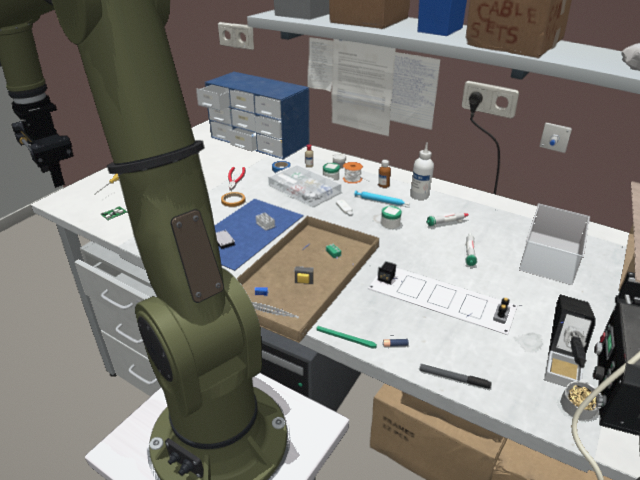

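The top view shows these parts:
- Heatsink at about (246,219) and power module at about (230,264), both on the blue mat.
- Terminal block, green, at about (327,226), and transformer at about (328,272), both in the tray.
- Inlet at (386,230) and posts at (482,225).
- Look-alikes: the red one at (169,241) and the blue block at (307,306). I'll leave both alone.

I'll confirm with an enlarged crop.

Run:
```python
from h import *
im=cv2.imread('pics/top0.png')
a=cv2.resize(im[205:285,205:345],None,fx=5.6,fy=5.6,interpolation=cv2.INTER_CUBIC)
cv2.imwrite('pics/c1.png',a[:, :])
b=cv2.resize(im[200:255,370:500],None,fx=6,fy=6,interpolation=cv2.INTER_CUBIC); cv2.imwrite('pics/c2.png',b)
for n,p,z in [('heat',(246,219),.027),('mod',(230,264),.017),('tb',(327,226),.021),('tr',(328,272),.04)]:
  print(n,world('top0',[p],z).round(3),world('top0',[p]).round(3))
```

```text
heat [[0.552 0.321 0.027]] [[0.555 0.324 0.008]]
mod [[0.434 0.363 0.017]] [[0.434 0.363 0.018]]
tb [[0.534 0.108 0.021]] [[0.534 0.108 0.018]]
tr [[0.412 0.106 0.04 ]] [[0.412 0.106 0.036]]
```

View pics/c1.png

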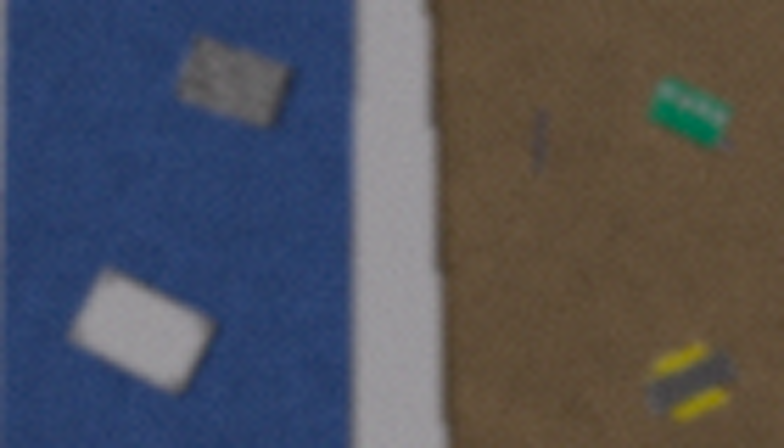

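View pics/c2.png

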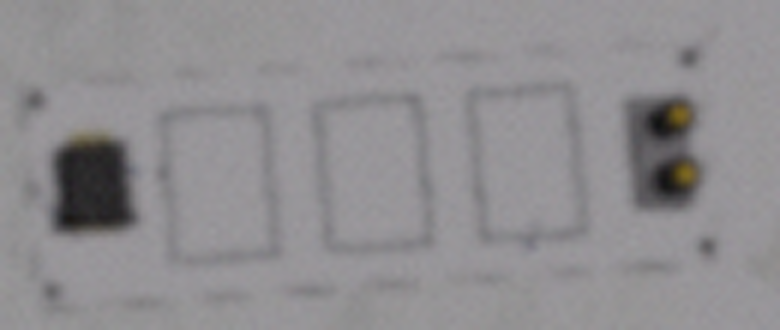

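c1 confirms the grey heatsink with its fins at top left, the white-topped module at bottom left, the green block with screw heads at top right, and the transformer with yellow winding at bottom right. In c2 the inlet is at the left end (plate +y) and the posts at the right. Next I'll compute poses.

```bash
cat >> h.py <<'E'
def rect(fn,pts,off,f,z):
    p=(np.array(pts,float)+.5)/f-.5+np.array(off)
    w=world(fn,p,z); c=w.mean(0)
    # corners in order; return centre, side lengths, long axis yaw mod pi
    a=(w[1]-w[0]+w[2]-w[3])/2; b=(w[2]-w[1]+w[3]-w[0])/2
    L=a if np.linalg.norm(a)>np.linalg.norm(b) else b
    return c.round(4),np.linalg.norm(a).round(4),np.linalg.norm(b).round(4),round(np.degrees(np.arctan2(L[1],L[0]))%180,1)
E
python3 - <<'E'
from h import *
o=(370,200)
for q in ([(163,112),(265,105),(278,255),(175,262)],[(316,102),(418,96),(432,243),(328,250)],[(470,92),(572,86),(586,234),(484,241)]): print('outl',rect('top0',q,o,6,.004))
o=(205,205)
print('heat',rect('top0',[(200,38),(290,65),(270,125),(182,97)],o,5.6,.027))
print('mod',rect('top0',[(105,268),(215,322),(180,395),(70,338)],o,5.6,.017))
print('tb',rect('top0',[(665,75),(732,105),(718,148),(650,112)],o,5.6,.021))
w=world('top0',[((x+.5)/5.6+204.5,(y+.5)/5.6+204.5) for x,y in [(650,395),(730,362)]],.04); print('tr',w.mean(0),w[1]-w[0])
E
```

```text
outl (array([ 0.5244, -0.1053,  0.004 ]), np.float64(0.0464), np.float64(0.0678), np.float64(3.7))
outl (array([ 0.5292, -0.1746,  0.004 ]), np.float64(0.0469), np.float64(0.0669), np.float64(3.7))
outl (array([ 0.5335, -0.2451,  0.004 ]), np.float64(0.0468), np.float64(0.0675), np.float64(3.7))
heat (array([0.5516, 0.3195, 0.027 ]), np.float64(0.044), np.float64(0.0295), np.float64(72.7))
mod (array([0.435 , 0.3634, 0.017 ]), np.float64(0.0584), np.float64(0.0372), np.float64(63.4))
tb (array([0.5384, 0.1053, 0.021 ]), np.float64(0.0355), np.float64(0.0202), np.float64(63.7))
tr [0.41138409 0.10653711 0.04      ] [ 0.01506332 -0.03687116  0.        ]
```

```bash
cat >> h.py <<'E'
def go(x,y,z,psi):
    s=bot.get_state(); M=R.from_quat(s['orientation']).as_matrix(); p=np.array(s['eef_pos'])
    cur=np.degrees(np.arctan2(M[1,0],M[0,0])); d=(cur-psi+180)%360-180
    M2=M@R.from_rotvec([0,0,np.radians(d)]).as_matrix()
    v=M2.T@(np.array([x,y,z])-p)*1e3
    T=np.array([[np.cos(np.radians(psi)),np.sin(np.radians(psi)),0],[np.sin(np.radians(psi)),-np.cos(np.radians(psi)),0],[0,0,-1]]).T
    print('t',round(s['clock'],2),'tcp',p.round(4),'psi',round(cur,1),'twist',np.round((R.from_matrix(M).inv()*R.from_matrix(T)).as_rotvec(),3),'shift',v.round(1),'w',round(s['width'],3),'F',np.round(s['force'],1),'ff',np.round(s['finger_force'],1))
E
python3 -c "
from h import *
go(.435,.3634,.15,63.4)"
```

```text
t 0.1 tcp [0.1875 0.6219 0.2296] psi 163.2 twist [-1.000e-03  2.000e-03  1.742e+00] shift [-120.2  337.    79.9] w 1.0 F [ 0.  -0.7 -0.7] ff 0.0
```

```bash
python3 -m creep '{"claw":[0.4,0.4,0.4,0.4,0.4,0.4,0.4,0.4,0.4,0.4,0.4,0.4,0.4,0.4],"linear":[[0,0,0],[0,0,0],[0,0,0],[0,0,0],[0,0,0],[0,0,0],[0,0,0],[0,0,0],[0,0,0],[0,0,0],[0,0,0],[0,0,0],[0,0,0],[0,0,0]],"twist":[[0,0,0.1244],[0,0,0.1244],[0,0,0.1244],[0,0,0.1244],[0,0,0.1244],[0,0,0.1244],[0,0,0.1244],[0,0,0.1244],[0,0,0.1244],[0,0,0.1244],[0,0,0.1244],[0,0,0.1244],[0,0,0.1244],[0,0,0.1244]]}' 20
python3 -m creep '{"claw":[0.4,0.4,0.4,0.4,0.4,0.4,0.4,0.4,0.4,0.4,0.4,0.4],"linear":[[-10,28,6.7],[-10,28,6.7],[-10,28,6.7],[-10,28,6.7],[-10,28,6.7],[-10,28,6.7],[-10,28,6.7],[-10,28,6.7],[-10,28,6.7],[-10,28,6.7],[-10,28,6.7],[-10,28,6.7]],"twist":[[0,0,0],[0,0,0],[0,0,0],[0,0,0],[0,0,0],[0,0,0],[0,0,0],[0,0,0],[0,0,0],[0,0,0],[0,0,0],[0,0,0]]}'
python3 -c "
from h import *
go(.435,.3634,.15,63.4); snap('wrist','w1')
go(.435,.3634,.015,63.4)"
```

```text
clock: 1.27
eef_pos: [0.1875, 0.622, 0.2299]
orientation: [0.852, 0.523, -0.0, 0.0]
force: [0.5, -0.3, -1.0]
width: 0.698
finger_force: 0.0
clock: 2.27
eef_pos: [0.4351, 0.3634, 0.1495]
orientation: [0.851, 0.526, -0.0, 0.0]
force: [-0.9, 0.5, 0.4]
width: 0.702
finger_force: 0.0
t 2.27 tcp [0.4351 0.3634 0.1495] psi 63.4 twist [-0.     0.     0.001] shift [-0.  -0.1 -0.5] w 0.702 F [-0.9  0.5  0.4] ff 0.0
t 2.32 tcp [0.4401 0.3563 0.1483] psi 63.0 twist [ 0.004  0.004 -0.008] shift [  4.6  -8.2 133.3] w 0.704 F [ 2.8 -5.1 -1.5] ff 0.0
```

View pics/w1.png

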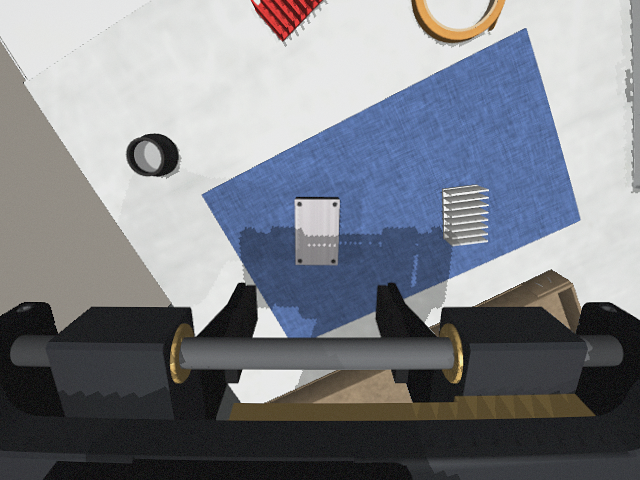

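w1 shows the module at (295..339, 197..265), square to the jaws, and the heatsink at (443..488, 185..246). The red look-alike is at the top edge.

```bash
python3 -c "
from h import *
print(rect('w1',[(295,197),(339,197),(339.5,265),(296,265)],(0,0),1,.017)); print(rect('w1',[(443,188),(488,184),(488.5,241),(446,245)],(0,0),1,.027)); print(world('w1',[(317,215)]))
go(.435,.3634,.015,63.4)"
```

```text
(array([0.4371, 0.3633, 0.017 ]), np.float64(0.0368), np.float64(0.0596), np.float64(64.1))
(array([0.5522, 0.3249, 0.027 ]), np.float64(0.0355), np.float64(0.0478), np.float64(72.5))
[[0.44329367 0.37644546 0.01632095]]
t 2.32 tcp [0.4401 0.3563 0.1483] psi 63.0 twist [ 0.004  0.004 -0.008] shift [  4.6  -8.2 133.3] w 0.704 F [ 2.8 -5.1 -1.5] ff 0.0
```

```bash
python3 -m creep '{"claw":[0.4,0.4,0.4,0.4,0.4,0.4,0.4],"linear":[[0,0,0],[0,0,33],[0,0,33],[0,0,33],[0,0,20],[0,0,10],[0,0,0]],"twist":[[0,0,0],[0,0,0],[0,0,0],[0,0,0],[0,0,0],[0,0,0],[0,0,0]]}'
python3 -c "
from h import *
go(.4355,.3634,.014,63.7)"
```

```text
clock: 2.9
eef_pos: [0.4323, 0.3643, 0.0187]
orientation: [0.85, 0.526, -0.002, 0.0]
force: [-0.3, -0.2, 0.8]
width: 0.698
finger_force: 0.0
t 2.9 tcp [0.4323 0.3643 0.0187] psi 63.5 twist [-0.002  0.005 -0.003] shift [0.7 3.3 4.7] w 0.698 F [-0.3 -0.2  0.8] ff 0.0
```

```bash
python3 -m creep '{"claw":[0.4,0.4,-1,-1,-1,-1,-1,-1,-1,-1],"linear":[[0,0,5],[0,0,0],[0,0,0],[0,0,0],[0,0,0],[0,0,0],[0,0,0],[0,0,0],[0,0,0],[0,0,0]],"twist":[[0,0,0],[0,0,0],[0,0,0],[0,0,0],[0,0,0],[0,0,0],[0,0,0],[0,0,0],[0,0,0],[0,0,0]]}' 20
python3 -m creep '{"claw":[-1,-1,-1,-1,-1,-1],"linear":[[0,0,-10],[0,0,-25],[0,0,-35],[0,0,-35],[0,0,0],[0,0,0]],"twist":[[0,0,0],[0,0,0],[0,0,0],[0,0,0],[0,0,0],[0,0,0]]}' 
python3 -c "
from h import *
go(.5289,-.1749,.12,3.7)"
```

```text
clock: 3.73
eef_pos: [0.4349, 0.365, 0.0167]
orientation: [0.851, 0.526, 0.0, -0.0]
force: [-0.3, -0.6, 3.8]
width: 0.424
finger_force: 20.0
clock: 4.23
eef_pos: [0.4357, 0.3659, 0.1239]
orientation: [0.851, 0.526, 0.002, -0.001]
force: [-0.2, -0.2, -1.3]
width: 0.422
finger_force: 20.0
t 4.23 tcp [0.4357 0.3659 0.1239] psi 63.4 twist [-0.002 -0.005  1.043] shift [ 58.1 545.7   2.1] w 0.422 F [-0.2 -0.2 -1.3] ff 20.0
```

```bash
python3 -m creep '{"claw":[-1,-1,-1,-1,-1,-1,-1,-1,-1],"linear":[[0,0,0],[0,0,0],[0,0,0],[0,0,0],[0,0,0],[0,0,0],[0,0,0],[0,0,0],[0,0,0]],"twist":[[0,0,0.116],[0,0,0.116],[0,0,0.116],[0,0,0.116],[0,0,0.116],[0,0,0.116],[0,0,0.116],[0,0,0.116],[0,0,0.116]]}' 
python3 -m creep '{"claw":[-1,-1,-1,-1,-1,-1,-1,-1,-1,-1,-1,-1,-1,-1,-1,-1,-1,-1,-1,-1],"linear":[[2,18,0],[3,34,0],[4,38,0],[4,38,0],[4,38,0],[4,38,0],[4,38,0],[4,38,0],[4,38,0],[4,38,0],[4,38,0],[4,38,0],[4,38,0],[4,36,0],[3,26,0],[2,14,0],[0,0,0],[0,0,0],[0,0,0],[0,0,0]],"twist":[[0,0,0],[0,0,0],[0,0,0],[0,0,0],[0,0,0],[0,0,0],[0,0,0],[0,0,0],[0,0,0],[0,0,0],[0,0,0],[0,0,0],[0,0,0],[0,0,0],[0,0,0],[0,0,0],[0,0,0],[0,0,0],[0,0,0],[0,0,0]]}' 
python3 -c "
from h import *
go(.5289,-.1749,.12,3.7);snap('wrist','w2')"
```

```text
clock: 4.98
eef_pos: [0.4334, 0.3638, 0.1194]
orientation: [1.0, 0.029, -0.001, 0.001]
force: [0.2, -0.4, -0.4]
width: 0.423
finger_force: 20.0
clock: 6.65
eef_pos: [0.5265, -0.1747, 0.1206]
orientation: [0.999, 0.033, -0.001, -0.001]
force: [0.2, 0.4, -1.3]
width: 0.423
finger_force: 20.0
t 6.65 tcp [ 0.5265 -0.1747  0.1206] psi 3.8 twist [-0.001  0.001  0.001] shift [2.4 0.4 0.6] w 0.423 F [ 0.2  0.4 -1.3] ff 20.0
```

View pics/w2.png

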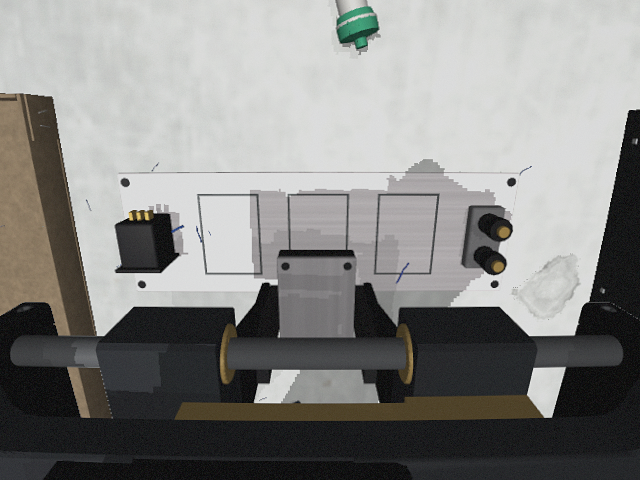

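w2 shows the held module square in the jaws, with its far top edge at (279..355, 251). The outlines are at (198..263, 195..274) and (375..438, 195..274).

```bash
python3 -c "
from h import *
print(rect('w2',[(198,195),(259,195),(263,274),(201,274)],(0,0),1,.004)); print(rect('w2',[(378,195),(438,195),(432,273),(375,273)],(0,0),1,.004))
print(world('w2',[(279,257),(355,257)],.1206))
print(world('w2',[(317,265)]))
go(.5289,-.1749,.017,3.7)"
```

```text
(array([ 0.5249, -0.1062,  0.004 ]), np.float64(0.0494), np.float64(0.066), np.float64(2.0))
(array([ 0.5346, -0.2461,  0.004 ]), np.float64(0.0469), np.float64(0.0651), np.float64(5.0))
[[ 0.55368975 -0.1560019   0.1206    ]
 [ 0.55601103 -0.19103181  0.1206    ]]
[[ 0.55100517 -0.17377405  0.12087785]]
t 6.7 tcp [ 0.5267 -0.1747  0.1208] psi 3.8 twist [-0.001  0.001  0.001] shift [  2.3   0.4 103.8] w 0.42 F [ 0.4 -0.5 -0.2] ff 20.0
```

```bash
python3 -m creep '{"claw":[-1,-1,-1,-1,-1,-1,-1],"linear":[[2.6,1,20],[0,0,35],[0,0,30],[0,0,13],[0,0,4],[0,0,0],[0,0,0]],"twist":[[0,0,0],[0,0,0],[0,0,0],[0,0,0],[0,0,0],[0,0,0],[0,0,0]]}' 
python3 -c "
from h import *
go(.5293,-.1755,.017,3.7)"
```

```text
clock: 7.28
eef_pos: [0.5307, -0.1775, 0.0205]
orientation: [0.999, 0.032, 0.001, 0.0]
force: [-0.4, -0.1, -1.1]
width: 0.418
finger_force: 20.0
t 7.28 tcp [ 0.5307 -0.1775  0.0205] psi 3.7 twist [ 0.001 -0.002 -0.001] shift [-1.3 -2.1  3.5] w 0.418 F [-0.4 -0.1 -1.1] ff 20.0
```

```bash
python3 -m creep '{"claw":[-1,-1,-1,-1,0.15,0.15,0.15,0.15],"linear":[[-1,-1.5,2.5],[0,0,1],[0,0,0],[0,0,0],[0,0,0],[0,0,0],[0,0,0],[0,0,0]],"twist":[[0,0,0],[0,0,0],[0,0,0],[0,0,0],[0,0,0],[0,0,0],[0,0,0],[0,0,0]]}' 
python3 -m creep '{"claw":[0.15,0.15,0.15,0.15,0.15,0.15],"linear":[[0,0,-10],[0,0,-25],[0,0,-35],[0,0,-35],[0,0,0],[0,0,0]],"twist":[[0,0,0],[0,0,0],[0,0,0],[0,0,0],[0,0,0],[0,0,0]]}' 
python3 -c "
from h import *
go(.5518,.322,.12,72.6)"
```

```text
clock: 7.95
eef_pos: [0.5285, -0.176, 0.0157]
orientation: [1.0, 0.032, 0.0, 0.0]
force: [0.4, 1.0, 1.3]
width: 0.563
finger_force: 0.0
clock: 8.45
eef_pos: [0.5302, -0.1764, 0.1234]
orientation: [0.999, 0.032, 0.003, 0.0]
force: [-0.4, -0.4, -1.2]
width: 0.574
finger_force: 0.0
t 8.45 tcp [ 0.5302 -0.1764  0.1234] psi 3.6 twist [ 0.003 -0.005 -1.204] shift [ 482.1 -128.5    3.6] w 0.574 F [-0.4 -0.4 -1.2] ff 0.0
```

```bash
python3 -m creep '{"claw":[0.15,0.15,0.15,0.15,0.15,0.15,0.15,0.15,0.15,0.15],"linear":[[0,0,0],[0,0,0],[0,0,0],[0,0,0],[0,0,0],[0,0,0],[0,0,0],[0,0,0],[0,0,0],[0,0,0]],"twist":[[0,0,-0.1204],[0,0,-0.1204],[0,0,-0.1204],[0,0,-0.1204],[0,0,-0.1204],[0,0,-0.1204],[0,0,-0.1204],[0,0,-0.1204],[0,0,-0.1204],[0,0,-0.1204]]}' 
python3 -m creep '{"claw":[0.15,0.15,0.15,0.15,0.15,0.15,0.15,0.15,0.15,0.15,0.15,0.15,0.15,0.15,0.15,0.15,0.15,0.15,0.15,0.15],"linear":[[20,-5,0],[35,-9.3,0],[35,-9.3,0],[35,-9.3,0],[35,-9.3,0],[35,-9.3,0],[35,-9.3,0],[35,-9.3,0],[35,-9.3,0],[35,-9.3,0],[35,-9.3,0],[35,-9.3,0],[35,-9.3,0],[25,-7,0],[12,-4,0],[5,-1,0],[0,0,0],[0,0,0],[0,0,0],[0,0,0]],"twist":[[0,0,0],[0,0,0],[0,0,0],[0,0,0],[0,0,0],[0,0,0],[0,0,0],[0,0,0],[0,0,0],[0,0,0],[0,0,0],[0,0,0],[0,0,0],[0,0,0],[0,0,0],[0,0,0],[0,0,0],[0,0,0],[0,0,0],[0,0,0]]}' 
python3 -c "
from h import *
go(.5518,.322,.12,72.6);snap('wrist','w3')
im=cv2.imread('pics/w3.png'); cv2.imwrite('pics/c3.png',cv2.resize(im[180:320,220:420],None,fx=4,fy=4,interpolation=cv2.INTER_CUBIC))"
```

```text
clock: 9.28
eef_pos: [0.5274, -0.1756, 0.1194]
orientation: [0.804, 0.594, -0.001, -0.001]
force: [1.0, -0.2, -0.1]
width: 0.576
finger_force: 0.0
clock: 10.95
eef_pos: [0.5505, 0.3201, 0.1209]
orientation: [0.807, 0.591, -0.0, 0.0]
force: [-0.1, 0.0, 1.1]
width: 0.577
finger_force: 0.0
t 10.95 tcp [0.5505 0.3201 0.1209] psi 72.4 twist [ 0.     0.    -0.003] shift [2.2 0.6 0.9] w 0.577 F [-0.1  0.   1.1] ff 0.0
```

View pics/c3.png

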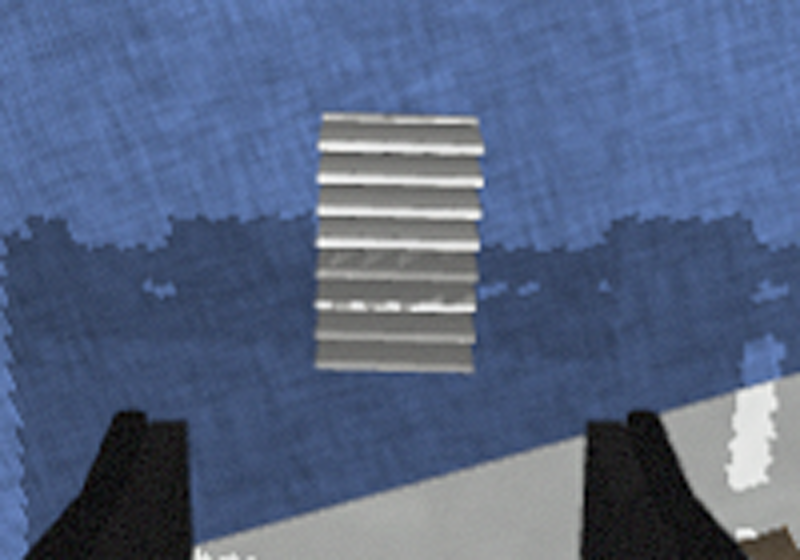

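c3 shows eight fin tops from (318..484, 148) down to (316..473, 369), midway between the fingers.

```bash
python3 -c "
from h import *
r=rect('w3',[(318,147),(484,150),(473,370),(316,368)],(220,180),4,.027);print(r)
go(r[0][0],r[0][1],.019,r[3])"
```

```text
(array([0.554 , 0.3212, 0.027 ]), np.float64(0.0297), np.float64(0.0428), np.float64(71.0))
t 11.0 tcp [0.5504 0.3205 0.1209] psi 72.4 twist [0.    0.    0.025] shift [  1.8   3.1 102. ] w 0.571 F [-0.7  1.   0.3] ff 0.0
```

```bash
python3 -m creep '{"claw":[0.15,0.15,0.15,0.15,0.15,0.15,0.15,0.15],"linear":[[2,2.5,20],[0,0,35],[0,0,30],[0,0,13],[0,0,7],[0,0,0],[0,0,0],[0,0,0]],"twist":[[0,0,0.012],[0,0,0],[0,0,0],[0,0,0],[0,0,0],[0,0,0],[0,0,0],[0,0,0]]}'
python3 -c "
from h import *
go(.5535,.3215,.016,71.6)"
```

```text
clock: 11.67
eef_pos: [0.5543, 0.3244, 0.0178]
orientation: [0.809, 0.587, 0.002, 0.0]
force: [1.4, 0.0, 0.2]
width: 0.576
finger_force: 0.0
t 11.67 tcp [0.5543 0.3244 0.0178] psi 71.9 twist [ 0.002 -0.003  0.005] shift [-3.   0.1  1.8] w 0.576 F [1.4 0.  0.2] ff 0.0
```

```bash
python3 -m creep '{"claw":[0.15,0.15,-1,-1,-1,-1,-1,-1,-1],"linear":[[-2,0,1],[0,0,0],[0,0,0],[0,0,0],[0,0,0],[0,0,0],[0,0,0],[0,0,0],[0,0,0]],"twist":[[0,0,0],[0,0,0],[0,0,0],[0,0,0],[0,0,0],[0,0,0],[0,0,0],[0,0,0],[0,0,0]]}' 15
python3 -c "
from h import *
go(.5535,.3215,.016,71.6)"
python3 -m creep '{"claw":[-1,-1,-1,-1,-1,-1],"linear":[[0,0,-10],[0,0,-25],[0,0,-35],[0,0,-35],[0,0,0],[0,0,0]],"twist":[[0,0,0],[0,0,0],[0,0,0],[0,0,0],[0,0,0],[0,0,0]]}' 
python3 -c "
from h import *
go(.529,-.1757,.12,3.7)"
```

```text
clock: 12.42
eef_pos: [0.5523, 0.3219, 0.0148]
orientation: [0.809, 0.587, 0.0, -0.0]
force: [-1.2, 0.9, 0.1]
width: 0.345
finger_force: 15.0
t 12.42 tcp [0.5523 0.3219 0.0148] psi 71.9 twist [ 0.    -0.     0.006] shift [ 0.1  1.3 -1.2] w 0.345 F [-1.2  0.9  0.1] ff 15.0
clock: 12.92
eef_pos: [0.554, 0.3227, 0.1232]
orientation: [0.809, 0.587, 0.003, -0.0]
force: [-0.3, 0.3, -1.1]
width: 0.344
finger_force: 15.0
t 12.92 tcp [0.554  0.3227 0.1232] psi 71.9 twist [ 0.    -0.006  1.191] shift [-57.1 495.7   1.3] w 0.344 F [-0.3  0.3 -1.1] ff 15.0
```

```bash
python3 -m creep '{"claw":[-1,-1,-1,-1,-1,-1,-1,-1,-1,-1],"linear":[[0,0,0],[0,0,0],[0,0,0],[0,0,0],[0,0,0],[0,0,0],[0,0,0],[0,0,0],[0,0,0],[0,0,0]],"twist":[[0,0,0.119],[0,0,0.119],[0,0,0.119],[0,0,0.119],[0,0,0.119],[0,0,0.119],[0,0,0.119],[0,0,0.119],[0,0,0.119],[0,0,0.119]]}' 
python3 -m creep '{"claw":[-1,-1,-1,-1,-1,-1,-1,-1,-1,-1,-1,-1,-1,-1,-1,-1,-1,-1,-1,-1],"linear":[[-2,18,0],[-4,34,0],[-4,36,0],[-4,36,0],[-4,36,0],[-4,36,0],[-4,36,0],[-4,36,0],[-4,36,0],[-4,36,0],[-4,36,0],[-4,36,0],[-4,36,0],[-3,26,0],[-2,14,0],[-1,6,0],[0,0,0],[0,0,0],[0,0,0],[0,0,0]],"twist":[[0,0,0],[0,0,0],[0,0,0],[0,0,0],[0,0,0],[0,0,0],[0,0,0],[0,0,0],[0,0,0],[0,0,0],[0,0,0],[0,0,0],[0,0,0],[0,0,0],[0,0,0],[0,0,0],[0,0,0],[0,0,0],[0,0,0],[0,0,0]]}' 
python3 -c "
from h import *
go(.529,-.1757,.12,3.7);snap('wrist','w4')"
```

```text
clock: 13.75
eef_pos: [0.5511, 0.3212, 0.1181]
orientation: [1.0, 0.03, -0.001, 0.001]
force: [0.8, -0.9, -0.4]
width: 0.345
finger_force: 15.0
clock: 15.42
eef_pos: [0.5288, -0.1728, 0.1193]
orientation: [0.999, 0.034, -0.0, -0.0]
force: [0.0, -0.5, -0.4]
width: 0.34
finger_force: 15.0
t 15.42 tcp [ 0.5288 -0.1728  0.1193] psi 3.9 twist [-0.001  0.     0.004] shift [ 0.   2.9 -0.7] w 0.34 F [ 0.  -0.5 -0.4] ff 15.0
```

View pics/w4.png

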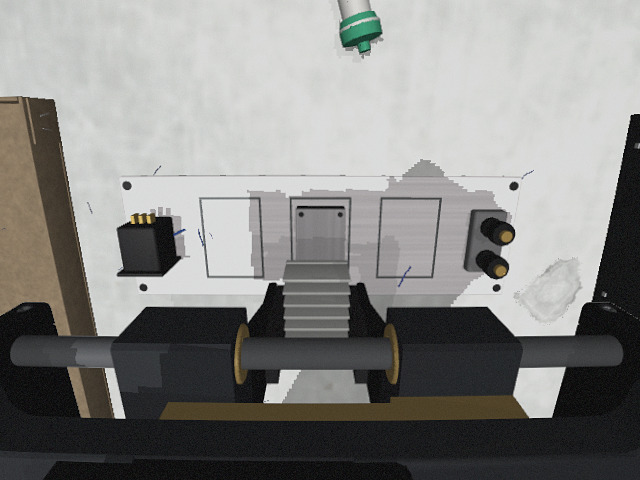

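w4 shows the module centred in its outline, with its far top edge at (297..345, 209). The held heatsink's far edge is at (286..350, 262).

```bash
python3 -c "
from h import *
print(world('w4',[(297,209),(345,209)],.017),world('w4',[(286,262.),(350,262.)],.1085),world('w4',[(284,281),(350,281)],.1315))
go(.529,-.1757,.0285,3.7)"
```

```text
[[ 0.55591248 -0.15707924  0.017     ]
 [ 0.55832358 -0.1924037   0.017     ]] [[ 0.54949088 -0.15668148  0.1085    ]
 [ 0.55165392 -0.18841188  0.1085    ]] [[ 0.54961937 -0.15767284  0.1315    ]
 [ 0.55157324 -0.18632754  0.1315    ]]
t 15.47 tcp [ 0.5288 -0.1731  0.1194] psi 3.9 twist [-0.001  0.     0.003] shift [ 0.   2.7 90.9] w 0.343 F [ 0.7 -0.6 -0.3] ff 15.0
```

```bash
python3 -m creep '{"claw":[-1,-1,-1,-1,-1,-1,-1,-1],"linear":[[0,2.5,20],[0,0,30],[0,0,25],[0,0,10],[0,0,2],[0,0,0],[0,0,0],[0,0,0]],"twist":[[0,0,0],[0,0,0],[0,0,0],[0,0,0],[0,0,0],[0,0,0],[0,0,0],[0,0,0]]}'
python3 -c "
from h import *
go(.5285,-.1762,.0285,3.7)"
```

```text
clock: 16.13
eef_pos: [0.53, -0.1776, 0.0343]
orientation: [0.999, 0.033, 0.001, 0.0]
force: [-0.3, -0.7, 0.0]
width: 0.343
finger_force: 15.0
t 16.13 tcp [ 0.53   -0.1776  0.0343] psi 3.7 twist [ 0.    -0.003  0.001] shift [-1.4 -1.5  5.8] w 0.343 F [-0.3 -0.7  0. ] ff 15.0
```

```bash
python3 -m creep '{"claw":[-1,-1,-1,-1],"linear":[[0,0,2],[0,0,1.5],[0,0,0],[0,0,0]],"twist":[[0,0,0],[0,0,0],[0,0,0],[0,0,0]]}'
python3 -c "
from h import *
go(.5285,-.1765,.0285,3.7)"
```

```text
clock: 16.47
eef_pos: [0.5287, -0.1773, 0.0293]
orientation: [0.999, 0.033, 0.0, -0.0]
force: [-0.9, 0.1, -0.7]
width: 0.344
finger_force: 15.0
t 16.47 tcp [ 0.5287 -0.1773  0.0293] psi 3.7 twist [-0.    -0.     0.001] shift [-0.2 -0.8  0.8] w 0.344 F [-0.9  0.1 -0.7] ff 15.0
```

Lower by 1 mm, release to about 45 mm, and lift.

```bash
python3 -m creep '{"claw":[-1,-1,-1,0.03,0.03,0.03,0.03],"linear":[[0,-0.5,1],[0,0,0],[0,0,0],[0,0,0],[0,0,0],[0,0,0],[0,0,0]],"twist":[[0,0,0],[0,0,0],[0,0,0],[0,0,0],[0,0,0],[0,0,0],[0,0,0]]}'
python3 -m creep '{"claw":[0.03,0.03,0.03,0.03,0.03,0.03],"linear":[[0,0,-10],[0,0,-25],[0,0,-35],[0,0,-25],[0,0,0],[0,0,0]],"twist":[[0,0,0],[0,0,0],[0,0,0],[0,0,0],[0,0,0],[0,0,0]]}' 
python3 -c "
from h import *
go(.4115,.1065,.13,112.2)
go(.539,.1055,.13,63.7)"
```

```text
clock: 17.05
eef_pos: [0.5287, -0.1768, 0.0282]
orientation: [0.999, 0.033, 0.0, -0.0]
force: [0.1, -0.1, 0.5]
width: 0.494
finger_force: 0.0
clock: 17.55
eef_pos: [0.53, -0.1771, 0.1253]
orientation: [0.999, 0.033, 0.002, -0.0]
force: [-0.6, 0.3, 0.6]
width: 0.518
finger_force: 0.0
t 17.55 tcp [ 0.53   -0.1771  0.1253] psi 3.7 twist [ 0.004 -0.003 -1.893] shift [307.3  -2.5  -5.1] w 0.518 F [-0.6  0.3  0.6] ff 0.0
t 17.55 tcp [ 0.53   -0.1771  0.1253] psi 3.7 twist [ 0.002 -0.004 -1.046] shift [ 257.4 -117.1   -4.6] w 0.518 F [-0.6  0.3  0.6] ff 0.0
```

```bash
python3 -m creep '{"claw":[0.03,0.03,0.03,0.03,0.03,0.03,0.03,0.03,0.03,0.03,0.03,0.03,0.03,0.03,0.03,0.03],"linear":[[0,0,0],[0,0,0],[0,0,0],[0,0,0],[0,0,0],[0,0,0],[0,0,0],[0,0,0],[0,0,0],[0,0,0],[0,0,0],[0,0,0],[0,0,0],[0,0,0],[0,0,0],[0,0,0]],"twist":[[0,0,-0.1183],[0,0,-0.1183],[0,0,-0.1183],[0,0,-0.1183],[0,0,-0.1183],[0,0,-0.1183],[0,0,-0.1183],[0,0,-0.1183],[0,0,-0.1183],[0,0,-0.1183],[0,0,-0.1183],[0,0,-0.1183],[0,0,-0.1183],[0,0,-0.1183],[0,0,-0.1183],[0,0,-0.1183]]}' 
python3 -m creep '{"claw":[0.2,0.2,0.2,0.2,0.2,0.2,0.2,0.2,0.2,0.2,0.2,0.2,0.2,0.2,0.2],"linear":[[20,0,0],[35,0,-1],[35,0,-1],[35,0,-1],[35,0,-1],[35,0,-1],[35,0,0],[30,0,0],[25,0,0],[15,0,0],[7,-2,0],[0,0,0],[0,0,0],[0,0,0],[0,0,0]],"twist":[[0,0,0],[0,0,0],[0,0,0],[0,0,0],[0,0,0],[0,0,0],[0,0,0],[0,0,0],[0,0,0],[0,0,0],[0,0,0],[0,0,0],[0,0,0],[0,0,0],[0,0,0]]}' 
python3 -c "
from h import *
go(.4115,.1065,.13,112.2);snap('wrist','w5')"
```

```text
clock: 18.88
eef_pos: [0.5275, -0.1765, 0.1218]
orientation: [0.555, 0.832, -0.001, -0.001]
force: [0.1, 0.1, 0.2]
width: 0.514
finger_force: 0.0
clock: 20.13
eef_pos: [0.4113, 0.1054, 0.128]
orientation: [0.559, 0.829, -0.0, 0.0]
force: [0.7, -0.7, -0.4]
width: 0.605
finger_force: 0.0
t 20.13 tcp [0.4113 0.1054 0.128 ] psi 112.0 twist [-0.     0.    -0.003] shift [ 0.9  0.6 -2. ] w 0.605 F [ 0.7 -0.7 -0.4] ff 0.0
```

View pics/w5.png

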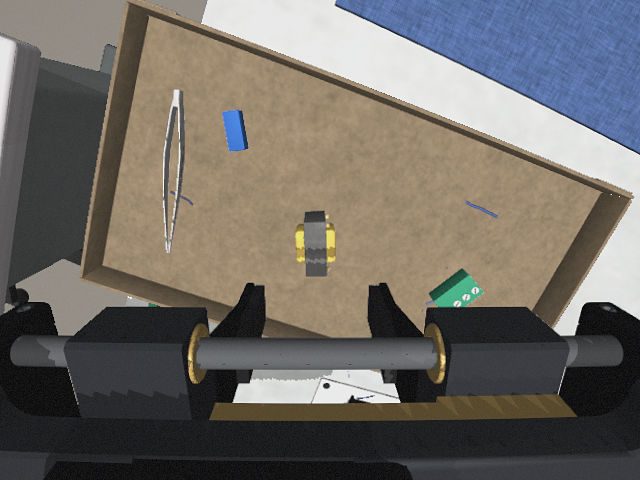

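```bash
python3 -c "
from h import *
for v in (212,223,276): print(v,world('w5',[(305,v),(327,v)],.04).round(4).tolist())
print(world('w5',[(316,217),(316,235),(316,265)]).round(4))
im=cv2.imread('pics/w5.png'); cv2.imwrite('pics/c5.png',cv2.resize(im[195:295,250:390],None,fx=5,fy=5,interpolation=cv2.INTER_CUBIC))
go(.4115,.1065,.03,112.2)
"
```

```text
212 [[0.3941, 0.1285, 0.04], [0.4083, 0.1343, 0.04]]
223 [[0.397, 0.1212, 0.04], [0.4114, 0.127, 0.04]]
276 [[0.4118, 0.0834, 0.04], [0.427, 0.0895, 0.04]]
[[0.404  0.1245 0.0245]
 [0.4075 0.1159 0.0401]
 [0.4162 0.0943 0.0393]]
t 20.18 tcp [0.4113 0.1056 0.1281] psi 112.1 twist [-0.     0.    -0.002] shift [ 0.8  0.6 98.1] w 0.597 F [-0.6 -0.2  1.1] ff 0.0
```

View pics/c5.png

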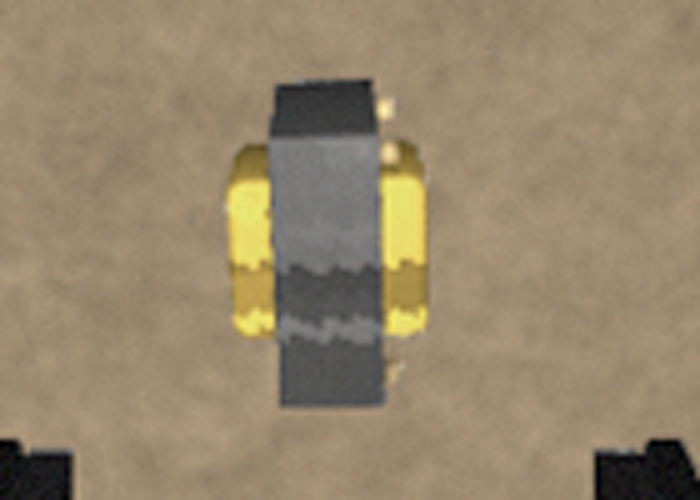

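c5 shows the core top from (272..378, 137) to (280..383, 405), centred and aligned with the jaws. I'll descend.

```bash
python3 -m creep '{"claw":[0.2,0.2,0.2,0.2,0.2,0.2,0.2,0.2],"linear":[[0,0.5,20],[0,0,35],[0,0,30],[0,0,15],[0,0,7],[0,0,0],[0,0,0],[0,0,0]],"twist":[[0,0,0],[0,0,0],[0,0,0],[0,0,0],[0,0,0],[0,0,0],[0,0,0],[0,0,0]]}'
python3 -c "
from h import *
go(.4117,.1055,.016,112.2)"
```

```text
clock: 20.85
eef_pos: [0.4126, 0.1072, 0.0224]
orientation: [0.558, 0.83, 0.001, 0.001]
force: [0.7, -0.1, 0.6]
width: 0.598
finger_force: 0.0
t 20.85 tcp [0.4126 0.1072 0.0224] psi 112.2 twist [ 0.003 -0.    -0.001] shift [-1.2 -1.5  6.4] w 0.598 F [ 0.7 -0.1  0.6] ff 0.0
```

```bash
python3 -m creep '{"claw":[0.2,0.2,-1,-1,-1,-1,-1,-1,-1,-1,-1],"linear":[[0,0,4],[0,0,0],[0,0,0],[0,0,0],[0,0,0],[0,0,0],[0,0,0],[0,0,0],[0,0,0],[0,0,0],[0,0,0]],"twist":[[0,0,0],[0,0,0],[0,0,0],[0,0,0],[0,0,0],[0,0,0],[0,0,0],[0,0,0],[0,0,0],[0,0,0],[0,0,0]]}' 20
python3 -m creep '{"claw":[-1,-1,-1,-1,-1,-1],"linear":[[0,0,-10],[0,0,-25],[0,0,-35],[0,0,-35],[0,0,0],[0,0,0]],"twist":[[0,0,0],[0,0,0],[0,0,0],[0,0,0],[0,0,0],[0,0,0]]}' 
python3 -c "
from h import *
go(.5246,-.1057,.12,3.7)"
```

```text
clock: 21.77
eef_pos: [0.4112, 0.1069, 0.0172]
orientation: [0.558, 0.83, -0.0, -0.0]
force: [-1.4, 0.3, 1.8]
width: 0.342
finger_force: 20.0
clock: 22.27
eef_pos: [0.4131, 0.1075, 0.1246]
orientation: [0.558, 0.83, 0.002, 0.001]
force: [0.5, 0.1, -1.1]
width: 0.342
finger_force: 20.0
t 22.27 tcp [0.4131 0.1075 0.1246] psi 112.2 twist [ 0.003 -0.006  1.893] shift [ 97.5 219.9   4.6] w 0.342 F [ 0.5  0.1 -1.1] ff 20.0
```

```bash
python3 -m creep '{"claw":[-1,-1,-1,-1,-1,-1,-1,-1,-1,-1,-1,-1,-1,-1,-1,-1],"linear":[[0,0,0],[0,0,0],[0,0,0],[0,0,0],[0,0,0],[0,0,0],[0,0,0],[0,0,0],[0,0,0],[0,0,0],[0,0,0],[0,0,0],[0,0,0],[0,0,0],[0,0,0],[0,0,0]],"twist":[[0,0,0.1183],[0,0,0.1183],[0,0,0.1183],[0,0,0.1183],[0,0,0.1183],[0,0,0.1183],[0,0,0.1183],[0,0,0.1183],[0,0,0.1183],[0,0,0.1183],[0,0,0.1183],[0,0,0.1183],[0,0,0.1183],[0,0,0.1183],[0,0,0.1183],[0,0,0.1183]]}' 
python3 -m creep '{"claw":[-1,-1,-1,-1,-1,-1,-1,-1,-1,-1,-1,-1,-1],"linear":[[8,18,0],[14,32,0],[14,32,0],[14,32,0],[14,32,0],[14,32,0],[10,22,0],[7,14,0],[3,6,0],[0,0,0],[0,0,0],[0,0,0],[0,0,0]],"twist":[[0,0,0],[0,0,0],[0,0,0],[0,0,0],[0,0,0],[0,0,0],[0,0,0],[0,0,0],[0,0,0],[0,0,0],[0,0,0],[0,0,0],[0,0,0]]}' 
python3 -c "
from h import *
go(.5246,-.1057,.12,3.7);snap('wrist','w6')"
```

```text
clock: 23.6
eef_pos: [0.4101, 0.1064, 0.1205]
orientation: [1.0, 0.03, -0.001, 0.001]
force: [-0.4, -0.0, -1.6]
width: 0.346
finger_force: 20.0
clock: 24.68
eef_pos: [0.5229, -0.1046, 0.1219]
orientation: [0.999, 0.034, -0.0, -0.0]
force: [-1.2, 0.3, -1.0]
width: 0.339
finger_force: 20.0
t 24.68 tcp [ 0.5229 -0.1046  0.1219] psi 3.9 twist [-0.001  0.001  0.003] shift [1.6 1.2 1.9] w 0.339 F [-1.2  0.3 -1. ] ff 20.0
```

View pics/w6.png

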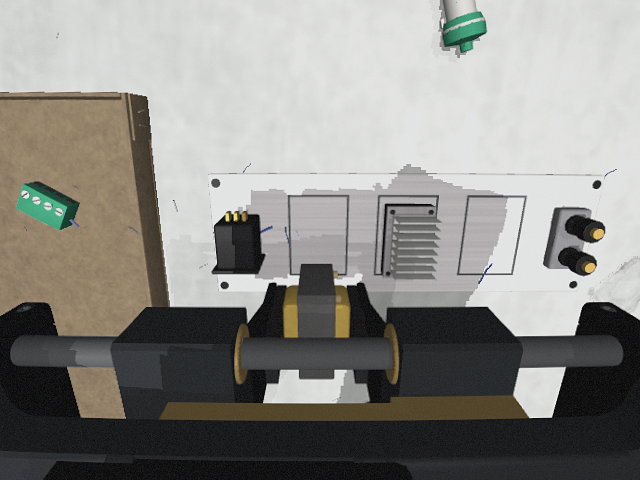

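w6 shows the heatsink sitting on the module. The transformer is held upright, facing its outline at (289..348, 196..275).

```bash
python3 -c "
from h import *
print(rect('w6',[(289,196),(348,196),(348.5,275),(288,275)],(0,0),1,.004))
print(rect('w6',[(466,196),(526,196),(514,275),(458,275)],(0,0),1,.004))
go(.5246,-.1057,.0175,3.7)"
python3 -m creep '{"claw":[-1,-1,-1,-1,-1,-1,-1,-1],"linear":[[1.6,1.2,20],[0,0,35],[0,0,30],[0,0,11],[0,0,4],[0,0,0],[0,0,0],[0,0,0]],"twist":[[0,0,0],[0,0,0],[0,0,0],[0,0,0],[0,0,0],[0,0,0],[0,0,0],[0,0,0]]}'
python3 -c "
from h import *
go(.5246,-.1057,.0175,3.7)"
```

```text
(array([ 0.5248, -0.1065,  0.004 ]), np.float64(0.048), np.float64(0.0662), np.float64(3.8))
(array([ 0.5343, -0.246 ,  0.004 ]), np.float64(0.0479), np.float64(0.0669), np.float64(5.5))
t 24.73 tcp [ 0.5231 -0.1048  0.1221] psi 3.9 twist [-0.001  0.     0.003] shift [  1.5   1.1 104.6] w 0.341 F [ 1.4  0.4 -0.6] ff 20.0
clock: 25.4
eef_pos: [0.5268, -0.1075, 0.0241]
orientation: [0.999, 0.033, 0.002, 0.0]
force: [-0.2, 0.4, -0.1]
width: 0.345
finger_force: 20.0
t 25.4 tcp [ 0.5268 -0.1075  0.0241] psi 3.7 twist [ 0.    -0.004  0.001] shift [-2.1 -1.9  6.5] w 0.345 F [-0.2  0.4 -0.1] ff 20.0
```

```bash
python3 -m creep '{"claw":[-1,-1,-1,-1,-1],"linear":[[0,0,3],[0,0,1],[0,0,0],[0,0,0],[0,0,0]],"twist":[[0,0,0],[0,0,0],[0,0,0],[0,0,0],[0,0,0]]}'
python3 -c "
from h import *
go(.5246,-.106,.0172,3.7)"
```

```text
clock: 25.82
eef_pos: [0.5252, -0.1074, 0.0183]
orientation: [0.999, 0.033, 0.0, -0.0]
force: [0.0, 0.3, -0.9]
width: 0.343
finger_force: 20.0
t 25.82 tcp [ 0.5252 -0.1074  0.0183] psi 3.7 twist [-0.    -0.     0.001] shift [-0.5 -1.4  1.1] w 0.343 F [ 0.   0.3 -0.9] ff 20.0
```

```bash
python3 -m creep '{"claw":[-1,-1,-1,0,0,0,0],"linear":[[-0.5,-1,1.2],[0,0,0],[0,0,0],[0,0,0],[0,0,0],[0,0,0],[0,0,0]],"twist":[[0,0,0],[0,0,0],[0,0,0],[0,0,0],[0,0,0],[0,0,0],[0,0,0]]}'
python3 -m creep '{"claw":[0,0,0,0,0,0],"linear":[[0,0,-10],[0,0,-25],[0,0,-35],[0,0,-35],[0,0,0],[0,0,0]],"twist":[[0,0,0],[0,0,0],[0,0,0],[0,0,0],[0,0,0],[0,0,0]]}' 
python3 -c "
from h import *
go(.5385,.1055,.12,63.7)"
```

```text
clock: 26.4
eef_pos: [0.5246, -0.1064, 0.017]
orientation: [0.999, 0.033, 0.0, -0.0]
force: [0.2, 0.3, -0.1]
width: 0.485
finger_force: 0.0
clock: 26.9
eef_pos: [0.5266, -0.1067, 0.1251]
orientation: [0.999, 0.033, 0.003, -0.0]
force: [-0.4, -0.9, 0.0]
width: 0.499
finger_force: 0.0
t 26.9 tcp [ 0.5266 -0.1067  0.1251] psi 3.7 twist [ 0.003 -0.005 -1.047] shift [195.5 -83.3   5.2] w 0.499 F [-0.4 -0.9  0. ] ff 0.0
```

```bash
python3 -m creep '{"claw":[0,0,0,0,0,0,0,0,0],"linear":[[0,0,0],[0,0,0],[0,0,0],[0,0,0],[0,0,0],[0,0,0],[0,0,0],[0,0,0],[0,0,0]],"twist":[[0,0,-0.116],[0,0,-0.116],[0,0,-0.116],[0,0,-0.116],[0,0,-0.116],[0,0,-0.116],[0,0,-0.116],[0,0,-0.116],[0,0,-0.116]]}' 
python3 -m creep '{"claw":[0,0,0,0,0,0,0,0,0,0,0,0],"linear":[[16,-7,0],[33,-14,0],[33,-14,0],[33,-14,0],[33,-14,0],[25,-11,0],[15,-6,0],[8,-3,0],[0,0,0],[0,0,0],[0,0,0],[0,0,0]],"twist":[[0,0,0],[0,0,0],[0,0,0],[0,0,0],[0,0,0],[0,0,0],[0,0,0],[0,0,0],[0,0,0],[0,0,0],[0,0,0],[0,0,0]]}' 
python3 -c "
from h import *
go(.5385,.1055,.12,63.7);snap('wrist','w7')
im=cv2.imread('pics/w7.png'); cv2.imwrite('pics/c7.png',cv2.resize(im[180:320,220:420],None,fx=4,fy=4,interpolation=cv2.INTER_CUBIC))"
```

```text
clock: 27.65
eef_pos: [0.5235, -0.1062, 0.1207]
orientation: [0.849, 0.529, -0.001, -0.001]
force: [0.3, 0.1, -1.1]
width: 0.504
finger_force: 0.0
clock: 28.65
eef_pos: [0.5376, 0.1039, 0.1218]
orientation: [0.851, 0.525, -0.0, 0.0]
force: [-0.3, 0.4, 0.4]
width: 0.502
finger_force: 0.0
t 28.65 tcp [0.5376 0.1039 0.1218] psi 63.4 twist [ 0.     0.001 -0.006] shift [1.8 0.1 1.8] w 0.502 F [-0.3  0.4  0.4] ff 0.0
```

View pics/c7.png

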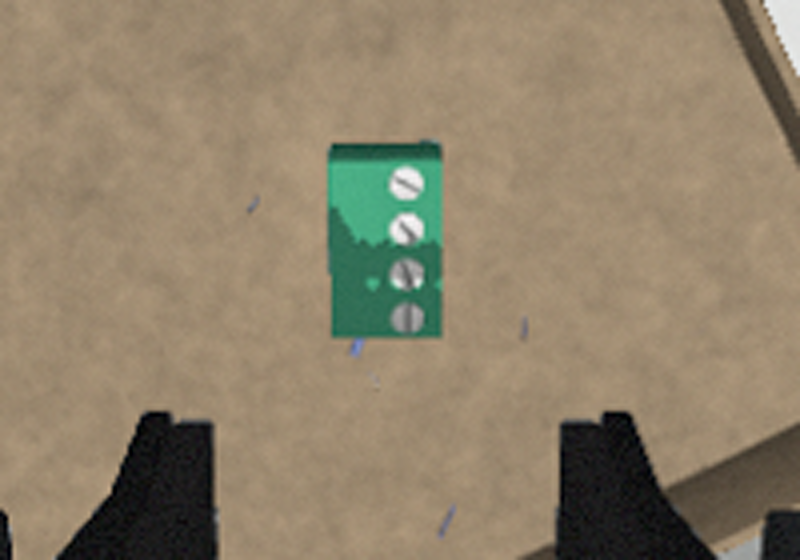

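c7 shows the terminal block's top at (329..442, 162) to (332..442, 337), with screws up, aligned with the jaws.

```bash
python3 -c "
from h import *
r=rect('w7',[(329,162),(442,162),(442,337),(332,337)],(220,180),4,.021);print(r)
go(r[0][0],r[0][1],.015,r[3])"
```

```text
(array([0.5392, 0.1053, 0.021 ]), np.float64(0.0211), np.float64(0.0348), np.float64(63.8))
t 28.7 tcp [0.5376 0.1042 0.1219] psi 63.4 twist [ 0.     0.    -0.007] shift [  1.7   0.9 106.9] w 0.501 F [ 0.4 -0.5 -0.1] ff 0.0
```

```bash
python3 -m creep '{"claw":[0,0,0,0,0,0,0,0,0],"linear":[[1,0.5,20],[0,0,35],[0,0,30],[0,0,13],[0,0,4],[0,0,2],[0,0,0],[0,0,0],[0,0,0]],"twist":[[0,0,0],[0,0,0],[0,0,0],[0,0,0],[0,0,0],[0,0,0],[0,0,0],[0,0,0],[0,0,0]]}'
python3 -c "
from h import *
go(.539,.1055,.015,63.7)"
```

```text
clock: 29.45
eef_pos: [0.5397, 0.1069, 0.0195]
orientation: [0.85, 0.526, 0.001, 0.0]
force: [-0.2, 0.6, 0.4]
width: 0.501
finger_force: 0.0
t 29.45 tcp [0.5397 0.1069 0.0195] psi 63.5 twist [ 0.002 -0.002 -0.003] shift [-1.6 -0.   4.5] w 0.501 F [-0.2  0.6  0.4] ff 0.0
```

```bash
python3 -m creep '{"claw":[0,0,-1,-1,-1,-1,-1,-1,-1,-1,-1],"linear":[[0,0,3],[0,0,0],[0,0,0],[0,0,0],[0,0,0],[0,0,0],[0,0,0],[0,0,0],[0,0,0],[0,0,0],[0,0,0]],"twist":[[0,0,0],[0,0,0],[0,0,0],[0,0,0],[0,0,0],[0,0,0],[0,0,0],[0,0,0],[0,0,0],[0,0,0],[0,0,0]]}' 12
python3 -m creep '{"claw":[-1,-1,-1,-1,-1,-1],"linear":[[0,0,-10],[0,0,-25],[0,0,-35],[0,0,-35],[0,0,0],[0,0,0]],"twist":[[0,0,0],[0,0,0],[0,0,0],[0,0,0],[0,0,0],[0,0,0]]}' 
python3 -c "
from h import *
go(.5338,-.2457,.12,3.7)"
```

```text
clock: 30.37
eef_pos: [0.5385, 0.1068, 0.015]
orientation: [0.85, 0.527, 0.0, -0.0]
force: [0.0, -0.2, 1.2]
width: 0.252
finger_force: 12.0
clock: 30.87
eef_pos: [0.5404, 0.1072, 0.1232]
orientation: [0.85, 0.527, 0.003, 0.001]
force: [-0.1, -0.4, -0.8]
width: 0.251
finger_force: 12.0
t 30.87 tcp [0.5404 0.1072 0.1232] psi 63.5 twist [ 0.002 -0.006  1.045] shift [-29.4 351.7   2.5] w 0.251 F [-0.1 -0.4 -0.8] ff 12.0
```

```bash
python3 -m creep '{"claw":[-1,-1,-1,-1,-1,-1,-1,-1,-1],"linear":[[0,0,0],[0,0,0],[0,0,0],[0,0,0],[0,0,0],[0,0,0],[0,0,0],[0,0,0],[0,0,0]],"twist":[[0,0,0.116],[0,0,0.116],[0,0,0.116],[0,0,0.116],[0,0,0.116],[0,0,0.116],[0,0,0.116],[0,0,0.116],[0,0,0.116]]}' 
python3 -m creep '{"claw":[-1,-1,-1,-1,-1,-1,-1,-1,-1,-1,-1,-1,-1,-1,-1,-1],"linear":[[-1.5,18,0],[-3,36,0],[-3,36,0],[-3,36,0],[-3,36,0],[-3,36,0],[-3,36,0],[-3,36,0],[-3,36,0],[-2,25,0],[-1,15,0],[-1,7,0],[0,0,0],[0,0,0],[0,0,0],[0,0,0]],"twist":[[0,0,0],[0,0,0],[0,0,0],[0,0,0],[0,0,0],[0,0,0],[0,0,0],[0,0,0],[0,0,0],[0,0,0],[0,0,0],[0,0,0],[0,0,0],[0,0,0],[0,0,0],[0,0,0]]}' 
python3 -c "
from h import *
go(.5338,-.2457,.016,3.7)"
```

```text
clock: 31.62
eef_pos: [0.5373, 0.1064, 0.1186]
orientation: [1.0, 0.03, -0.001, 0.0]
force: [0.1, 0.0, -0.6]
width: 0.253
finger_force: 12.0
clock: 32.95
eef_pos: [0.5324, -0.2453, 0.1197]
orientation: [0.999, 0.034, -0.0, -0.001]
force: [-0.2, -0.0, 0.1]
width: 0.247
finger_force: 12.0
t 32.95 tcp [ 0.5324 -0.2453  0.1197] psi 3.9 twist [-0.001  0.     0.003] shift [  1.4   0.6 103.7] w 0.247 F [-0.2 -0.   0.1] ff 12.0
```

```bash
python3 -m creep '{"claw":[-1,-1,-1,-1,-1,-1,-1,-1,-1,-1],"linear":[[1,0.3,20],[0,0,35],[0,0,30],[0,0,11],[0,0,4],[0,0,2],[0,0,0],[0,0,0],[0,0,0],[0,0,0]],"twist":[[0,0,0],[0,0,0],[0,0,0],[0,0,0],[0,0,0],[0,0,0],[0,0,0],[0,0,0],[0,0,0],[0,0,0]]}'
python3 -c "
from h import *
go(.5338,-.2457,.0152,3.7)"
```

```text
clock: 33.78
eef_pos: [0.534, -0.248, 0.0193]
orientation: [0.999, 0.033, 0.001, 0.0]
force: [0.1, 0.1, -0.1]
width: 0.252
finger_force: 12.0
t 33.78 tcp [ 0.534  -0.248   0.0193] psi 3.7 twist [ 0.001 -0.002  0.001] shift [-0.  -2.3  4.1] w 0.252 F [ 0.1  0.1 -0.1] ff 12.0
```

```bash
python3 -m creep '{"claw":[-1,-1,-1,-1],"linear":[[0,-1.5,2],[0,0,1],[0,0,0],[0,0,0]],"twist":[[0,0,0],[0,0,0],[0,0,0],[0,0,0]]}'
python3 -c "
from h import *
go(.5338,-.2457,.0152,3.7)"
```

```text
clock: 34.12
eef_pos: [0.5328, -0.2461, 0.0148]
orientation: [0.999, 0.033, -0.0, -0.0]
force: [0.4, 0.8, -0.8]
width: 0.255
finger_force: 12.0
t 34.12 tcp [ 0.5328 -0.2461  0.0148] psi 3.7 twist [-0.     0.     0.001] shift [ 1.  -0.3 -0.4] w 0.255 F [ 0.4  0.8 -0.8] ff 12.0
```

```bash
python3 -m creep '{"claw":[-1,-0.15,-0.15,-0.15,-0.15,-0.15],"linear":[[0,0,0],[0,0,0],[0,0,0],[0,0,0],[0,0,0],[0,0,0]],"twist":[[0,0,0],[0,0,0],[0,0,0],[0,0,0],[0,0,0],[0,0,0]]}'
python3 -m creep '{"claw":[-0.15,-0.15,-0.15,-0.15,-0.15,-0.15,-0.15,-0.15,-0.15,-0.15],"linear":[[0,0,-10],[0,0,-25],[0,0,-35],[0,0,-35],[0,-25,-20],[0,-35,0],[0,-20,0],[0,0,0],[0,0,0],[0,0,0]],"twist":[[0,0,0],[0,0,0],[0,0,0],[0,0,0],[0,0,0],[0,0,0],[0,0,0],[0,0,0],[0,0,0],[0,0,0]]}' 
python3 -c "
from h import *
snap('wrist','w8')
im=cv2.imread('pics/w8.png'); cv2.imwrite('pics/c8.png',cv2.resize(im[160:310,170:490],None,fx=2.5,fy=2.5,interpolation=cv2.INTER_CUBIC))"
```

```text
clock: 34.62
eef_pos: [0.5329, -0.2462, 0.015]
orientation: [0.999, 0.033, 0.0, -0.0]
force: [0.8, 1.2, 0.1]
width: 0.418
finger_force: 0.0
clock: 35.45
eef_pos: [0.5277, -0.1673, 0.1405]
orientation: [0.999, 0.032, 0.0, 0.0]
force: [-0.7, -0.1, 0.0]
width: 0.426
finger_force: 0.0
```

View pics/c8.png

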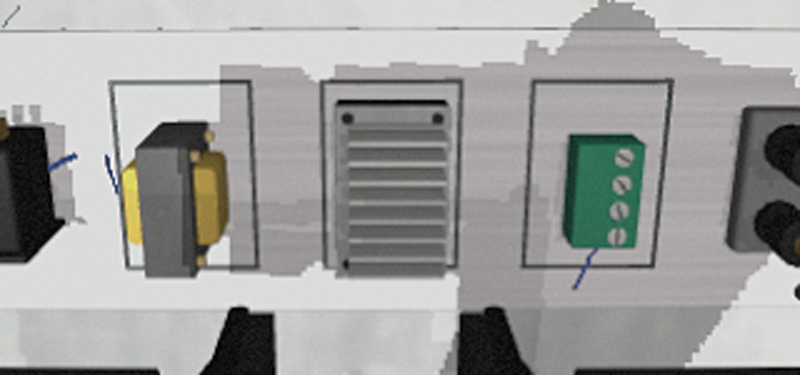

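c8 shows all three outlines filled. The transformer is at (137..200, 148..276), the module and heatsink at (347..447, 100..272), and the terminal block at (568..644, 140..246). I'll check these numerically.

```bash
python3 -c "
from h import *
o=(170,160)
print('hs',rect('w8',[(347,127),(447,127),(447,272),(348,272)],o,2.5,.040))
print('modfar',world('w8',[((x+.5)/2.5+169.5,(y+.5)/2.5+159.5) for x,y in [(336,104),(449,104)]],.017))
print('tb',rect('w8',[(577,145),(644,145),(636,246),(572,246)],o,2.5,.021))
print('tr',rect('w8',[(137,148),(190,148),(195,276),(146,276)],o,2.5,.04))
P=np.array([.5293,-.1757]);a=np.radians(3.7);X=np.array([np.cos(a),np.sin(a)]);Y=np.array([-X[1],X[0]])
print(P+.07*Y,P,P-.07*Y)"
```

```text
hs (array([ 0.5329, -0.1768,  0.04  ]), np.float64(0.03), np.float64(0.0458), np.float64(4.5))
modfar [[ 0.5567469  -0.15627968  0.017     ]
 [ 0.55905981 -0.19207923  0.017     ]]
tb (array([ 0.533 , -0.2457,  0.021 ]), np.float64(0.0214), np.float64(0.0343), np.float64(4.9))
tr (array([ 0.5246, -0.1075,  0.04  ]), np.float64(0.0155), np.float64(0.0409), np.float64(2.7))
[ 0.52478274 -0.10584591] [ 0.5293 -0.1757] [ 0.53381726 -0.24555409]
```

The heatsink reads up to 4 mm off in x, against a tolerance of 8 mm. I'll check it with the depth profile.

```bash
python3 -c "
from h import *
for u in (318,):
  w=world('w8',[(u,v) for v in range(196,275)]); 
  print([(v+196,round(a[0]*1e3),round(a[2]*1e3)) for v,a in enumerate(w)])
"
```

```text
[(196, 559, 2), (197, 558, 3), (198, 557, 3), (199, 557, 4), (200, 556, 5), (201, 556, 10), (202, 556, 14), (203, 556, 17), (204, 555, 16), (205, 555, 18), (206, 553, 15), (207, 552, 15), (208, 552, 16), (209, 613, 294), (210, 551, 20), (211, 551, 22), (212, 550, 24), (213, 550, 27), (214, 550, 30), (215, 550, 33), (216, 550, 37), (217, 550, 39), (218, 549, 39), (219, 544, 23), (220, 544, 26), (221, 544, 28), (222, 544, 31), (223, 544, 35), (224, 544, 37), (225, 544, 40), (226, 543, 38), (227, 538, 23), (228, 539, 28), (229, 538, 30), (230, 538, 32), (231, 538, 34), (232, 538, 38), (233, 538, 39), (234, 537, 40), (235, 532, 25), (236, 532, 27), (237, 532, 30), (238, 532, 32), (239, 532, 35), (240, 532, 38), (241, 531, 39), (242, 526, 24), (243, 526, 27), (244, 526, 30), (245, 526, 32), (246, 613, 294), (247, 526, 37), (248, 526, 39), (249, 525, 38), (250, 520, 27), (251, 520, 29), (252, 520, 31), (253, 520, 34), (254, 520, 35), (255, 520, 38), (256, 519, 38), (257, 518, 38), (258, 514, 28), (259, 514, 30), (260, 514, 32), (261, 514, 35), (262, 513, 36), (263, 514, 40), (264, 513, 39), (265, 508, 28), (266, 508, 31), (267, 508, 32), (268, 508, 34), (269, 507, 36), (270, 508, 39), (271, 507, 39), (272, 492, 4), (273, 490, 2), (274, 490, 4)]
```

The depth profile puts the heatsink centre at x ≈ 0.5285 and the module centre at x ≈ 0.527, so they're about 1.5 mm apart. The fin tops are at 40 mm, as they should be. Everything checks out, so I'm handing in.

```bash
python3 -c "
from plant import bot
print(bot.hand_in())"
```

```text
the job is handed in; nothing more can be done
None
```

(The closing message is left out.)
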